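# Shut the finished ink tin

### The job

Two ink tins stand open on the bench; the one with the wooden-handled stamp standing right in front of it is finished with. Without gripping or lifting anything, push that tin's lid over with the fingertips held together, and press it lightly down with them at the middle of the lid until it is fully shut, then withdraw. Do not shove the tin along, and leave the stamp, the other open tin and its lid, the masking tape roll and the marker as they are.

Things in the scene. Friction and masses are not known exactly. Their poses are not given: they have to be found in the camera images.
- tin_done: The tin to shut, the one with the stamp in front of it: stamp pad tin 73 mm (x) by 113 mm (y), 15 mm high when shut, loose on the bench, about 0.5 kg. Origin at the middle of its underside, z up. The lid is hinged along the long side at x = +37 mm, 10 mm above the bench; the other long side, x = -37 mm, is the tin's front.
- tin_done_lid (a joint): The lid to shut: lid angle of this tin in rad: 0 = shut flat on the tin, 1.57 = upright, 1.92 = fully open, leaning back past its hinge side (+x of the tin). The lid is a plate 73 mm deep, 113 mm wide and 5 mm thick with its hinge at x = +37 mm, z = 10 mm of the tin; shut, its top is 15 mm above the bench. The hinge is stiff and damped: the lid stays where it is left and does not fall shut; about 1 N at the free edge swings it slowly.
- tin_done_lid_middle (a point): Middle of the outer face of the lid to shut (its top when shut, its back when open); x and y axes along the lid's plate as on the tin, z out of the outer face. This is the spot to press.
- tin_in_use: The other, identical tin, which stays open: stamp pad tin 73 mm (x) by 113 mm (y), 15 mm high when shut, loose on the bench, about 0.5 kg. Origin at the middle of its underside, z up. The lid is hinged along the long side at x = +37 mm, 10 mm above the bench; the other long side, x = -37 mm, is the tin's front.
- tin_in_use_lid (a joint): Lid of the other tin, to be left open, same sense: 0 = shut, 1.92 = fully open; open, it reaches up to 83 mm above the bench.
- tin_in_use_lid_middle (a point): Middle of the outer face of the other tin's lid.
- stamp: Hand stamp with a turned wooden handle, 26 x 50 mm foot, 74 mm high, loose, standing upright close in front of the tin to shut, towards that tin's +y end (middle of the stamp 70 to 100 mm from the middle of the tin). Origin at the middle of its underside.
- masking_roll: Roll of masking tape lying flat, 92 mm across, 15 mm high, loose. Origin at the middle of its underside.
- marker: White marker with a black cap, lying, 17 x 135 x 16 mm, loose, long axis y. Origin at the middle of its underside.
Things that resemble listed ones, but are neither listed nor needed, are in the scene too. Leave any green look-alike of the tin_done alone.

How it is judged:
By the outcome, as a careful person would: the job done as asked, in the order asked, and still so for the second after the job is handed in, with the robot touching nothing.
It also fails if it takes over 32 s, if anything falls off the work surface, if the arm or the gripper's body presses on something with over 40 N, if the wrist force passes 120 N, or if a joint passes its speed limit or range.

### The arm

A 7-joint arm with a two-finger parallel gripper is mounted at the origin on the work surface; the furniture and walls round the work are solid. World frame = base frame: x ahead of the robot, y to its left, z up, the work surface at z = 0. Lengths are in m, angles in rad, forces in N, time in s.
With the tool pointing down it reaches from about 0.35 to 0.9 m from the base axis. Payload 7.2 kg.
Tool frame: the origin (TCP) lies midway between the tips of the shut fingers; the grasp point (between the pads) lies 19 mm behind it; z points along the fingers, y is the line along which they close (so a half turn about z gives the same grasp; the last joint's range is limited). The gripper opens to 85 mm and grips with 20 to 120 N. Pads are 22 mm wide; open, the fingers measure 114 mm over their backs; the gripper's body (76 mm by 85 mm) begins 54 mm behind the grasp point. The pads swing forward as they close: fully open they stand 13 mm farther back than shut.
Start: joints at [-1.347, 0.411, -0.013, 1.596, 0.006, 1.134, -0.082], TCP at [0.18, 0.599, 0.231] pointing down, gripper open.
Joint ranges: [-2.95, 2.95], [-0.29, 1.99], [-1.47, 1.44], [0.14, 2.54], [-1.03, 4.17], [0.13, 1.85], [-2.86, 2.86]. Speed limits (rad/s): [2.39, 2.39, 3.01, 3.01, 3.14, 3.14, 3.14].

### API

Orientations are given as a unit quaternion [w, x, y, z].
In Python, from bench import robot gives the robot as it stands.
- The arm moves only by the tool drive_tool, never from a script. Its argument "plan" is a list of rows, each an object of numbers: "grip": the opening, from 0 (shut) to 1 (fully open); "x", "y", "z": the shift along the tool's x, y, z in m; "rx", "ry", "rz": the turn, a rotation vector about the tool's x, y, z in degrees. A call has exactly 8 rows; each row is the pose to reach, as a shift and turn from the pose commanded when the call began, along the tool's axes at that moment; what a row does not reach only later rows make up. A row lasts 1/12 s, in which the tool goes at most 41.7 mm and 7.16 degrees, less where a joint would pass 70% of its speed; a pose out of reach is approached as far as the arm can. A call with a gripper value outside its range is refused whole. The fingers move at their own pace and stop on an object; "newtons" is the grip in N (left out, the last holds). Time passes only in rows, so rows that repeat a pose let the fingers close, or fill a call up. It gives the time, the measured TCP pose, the force, the opening and the grip force at its end, in the units of the state.
- robot.get_obs(): the state, without advancing time (a new reading comes with each control period).
- robot.capture(name): name is "scene" or "side" or "wrist"; returns (picture, depth): 400x640x3 uint8, red, green, blue; 400x640 float32, m along the optical axis (not along the pixel's ray), 0 where there is no reading.
- robot.calibration(name): a dict with "fx", "fy", "cx", "cy" (pixels), "extrinsics" (4x4, takes a point from world to camera coordinates). Camera axes: x right, y down, z forward; pixel columns grow to the right and rows downward; lengths in m; the calibration is good to about 2 mm. A picture is of the moment at which its call begins: read the wrist's pose just before it. calibration takes no time and is no camera call; for the wrist camera it gives the pose at the moment of the call.
- robot.hand_in(): hands the job in; it is judged then, once.
The state is a dict: "t": time; "joint_pos": joint angles; "qd": joint speeds; "joint_efforts": joint torques, N m; "eef_pos": TCP position; "orientation": TCP orientation; "wrist_force": force on the tool from outside, world axes, zero at the start; "torque": the same for the moment, N m; "opening": opening from 0.0 (shut) to 1.0 (fully open); "grasp_force": force on a finger pad.
Only numpy, scipy, OpenCV 4.12 (cv2) and the standard library are available. Lean on these libraries where they do the work, as an engineer would, in place of code of your own. Each camera call takes 0.05 s, during which the arm holds its last target. There are 200 camera calls.

## Working session

There is one attempt and no reset: what is moved stays moved. The work goes in short steps, Python scripts to look and compute and a tool call to move; the robot and the scene stay as the last step left them, time stands still between calls to the robot, and variables do not carry over. Pictures are saved under pics/ and viewed, at most 10 in all, crops included, and the job is handed in when it is done.

Besides the shell and the picture viewer there is one more tool, called as name(argument=value, ...) on one line, values as JSON. drive_tool: Moves the arm, as the interface text tells. Its arguments: {"type":"object","properties":{"plan":{"type":"array","items":{"type":"object","properties":{"grip":{"type":"number"},"x":{"type":"number"},"y":{"type":"number"},"z":{"type":"number"},"rx":{"type":"number"},"ry":{"type":"number"},"rz":{"type":"number"}}}},"newtons":{"type":"number"}},"required":["plan"]}

```bash
mkdir -p pics; python3 - <<'E'
from bench import robot
import cv2,numpy as np
for n in ("scene","side"):
    p,d=robot.capture(n); cv2.imwrite(f"pics/{n}0.png",p[:,:,::-1]); np.savez(f"{n}0.npz",p=p,d=d,**{k:np.array(v) for k,v in robot.calibration(n).items()})
    print(n,robot.calibration(n))
o=robot.get_obs();print(o)
E
```

```text
scene {'fx': 436.3013773539905, 'fy': 436.3013773539905, 'cx': 319.9991904965798, 'cy': 199.28823765158396, 'extrinsics': array([[ 0.74771321, -0.66380838, -0.01683432, -0.1492871 ],
       [-0.52076427, -0.57048211, -0.63510214,  0.46329162],
       [ 0.41198245,  0.48364097, -0.7722447 ,  0.64277036],
       [ 0.        ,  0.        ,  0.        ,  1.        ]])}
side {'fx': 426.30510732597685, 'fy': 426.30510732597685, 'cx': 325.05768699336915, 'cy': 201.0028968001941, 'extrinsics': array([[-0.86314142, -0.50451189,  0.02132236,  0.59315866],
       [-0.22310761,  0.34314128, -0.91240181,  0.03930489],
       [ 0.45300098, -0.79228897, -0.40873989,  0.92293386],
       [ 0.        ,  0.        ,  0.        ,  1.        ]])}
{'t': 0.1, 'joint_pos': array([-1.3472057 ,  0.41178557, -0.01270306,  1.59693678,  0.00564514,
        1.13428498, -0.08219119]), 'qd': array([-7.33981998e-04, -1.06717092e-03,  4.53799082e-04, -1.63587019e-03,
       -1.13007974e-03,  7.42275026e-05, -4.12764293e-04]), 'joint_efforts': array([ 2.65952724e-03, -6.01829767e+01,  6.84158485e-01, -3.00087440e+01,
        1.39723523e-02,  6.43452688e-03, -3.43354043e-05]), 'eef_pos': array([0.17972362, 0.59815806, 0.23056826]), 'orientation': array([-2.97729748e-05,  1.45356585e-01,  9.89379092e-01, -6.89019534e-04]), 'wrist_force': array([ 0.17621676, -0.14534005, -0.78737288]), 'torque': array([ 0.02587564, -0.00470181, -0.04677545]), 'grasp_force': 0.0, 'opening': 0.99837290200633}
```

View pics/scene0.png

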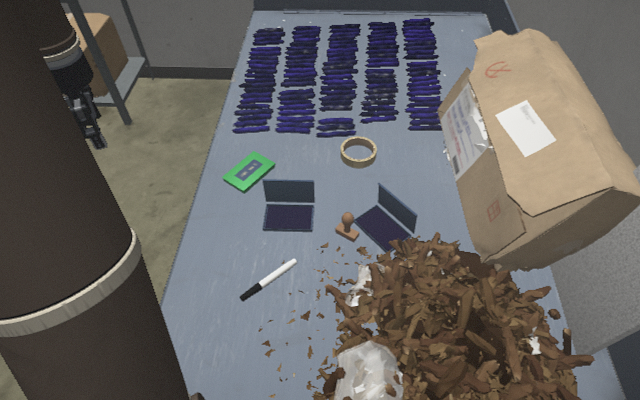

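View pics/side0.png

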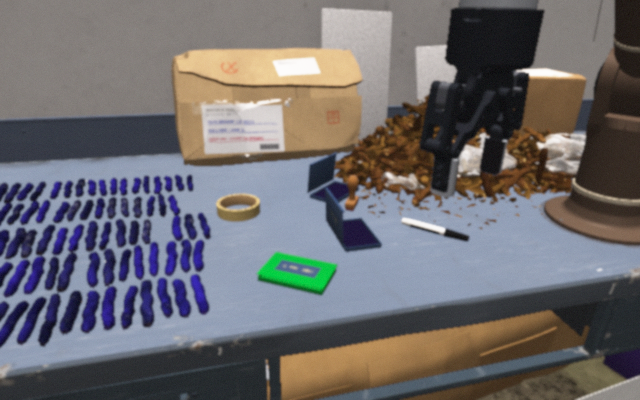

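```bash
cat > h.py <<'E'
import numpy as np,cv2
def load(n):
    f=np.load(n+".npz"); return f
def pts(f):
    d=f["d"]; v,u=np.mgrid[:400,:640]
    c=np.stack([(u-f["cx"])/f["fx"]*d,(v-f["cy"])/f["fy"]*d,d],-1)
    T=f["extrinsics"]; return (c-T[:3,3])@T[:3,:3]
def ray(f,u,v,z):
    T=f["extrinsics"];R=T[:3,:3];o=-R.T@T[:3,3]
    r=R.T@np.array([(u-f["cx"])/f["fx"],(v-f["cy"])/f["fy"],1]); return o+r*(z-o[2])/r[2]
E
python3 - <<'E'
from h import *
f=load("scene0");P=pts(f)
for u,v in [(290,218),(289,192),(265,230),(312,230),(264,182),(314,182),(383,226),(398,208),(357,210),(387,248),(380,187),(415,220),(348,216),(347,234),(358,152),(270,278),(250,172)]:
    print(u,v,P[v,u].round(3))
p=f["p"];c=cv2.resize(p[130:310,220:460],None,fx=3.3,fy=3.3,interpolation=cv2.INTER_CUBIC);cv2.imwrite("pics/c.png",c[:,:,::-1])
E
```

```text
290 218 [0.419 0.348 0.007]
289 192 [0.446 0.38  0.048]
265 230 [0.359 0.362 0.004]
312 230 [ 0.438  0.295 -0.001]
264 182 [0.411 0.421 0.074]
314 182 [0.533 0.398 0.001]
383 226 [0.556 0.192 0.009]
398 208 [0.584 0.182 0.057]
357 210 [0.549 0.267 0.001]
387 248 [0.521 0.148 0.007]
380 187 [0.588 0.24  0.074]
415 220 [0.583 0.135 0.063]
348 216 [0.483 0.23  0.073]
347 234 [0.478 0.226 0.017]
358 152 [ 0.685  0.4   -0.001]
270 278 [0.292 0.255 0.012]
250 172 [0.432 0.518 0.014]
```

View pics/c.png

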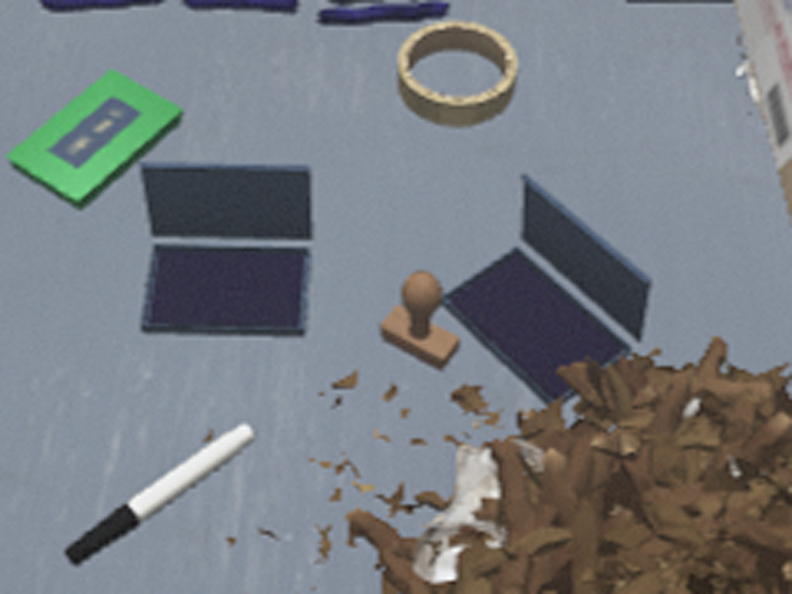

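```bash
python3 - <<'E'
from h import *
f=load("scene0");P=pts(f)
k=lambda a,b:(220+a/3.3-.35,130+b/3.3-.35)
C=[ray(f,*k(*q),.010)[:2] for q in [(442,297),(553,402),(518,248),(632,350)]]
for c in C: print(c.round(4))
A,B,D,E=C
print("len",np.linalg.norm(B-A),np.linalg.norm(E-D),np.linalg.norm(D-A))
print("yaw y axis", [np.degrees(np.arctan2(*(q)[::-1])) for q in (A-B,D-E)],"x",np.degrees(np.arctan2(*(D-A)[::-1])))
print("centre",np.mean(C,0), "lid top corners",[P[int(v),int(u)] .round(3) for u,v in [(379,187),(416,219)]])
for q in [(526,180),(650,284)]: print(ray(f,*k(*q),.0785).round(4))
print("stamp",ray(f,347,216,.07), "foot corners",[ray(f,*k(*q),.015).round(3) for q in [(380,325),(442,365),(460,340)]])
ok=(f["d"]>0)
g=np.load("side0.npz");Q=np.concatenate([P[ok],pts(g)[g["d"]>0]])
# height map max, 2cm cells
for x in np.arange(.42,.86,.03):
    print("%.2f"%x,[int(1000*max(0,np.nanmax(np.append(Q[(abs(Q[:,0]-x)<.015)&(abs(Q[:,1]-y)<.015)&(Q[:,2]<.6)][:,2],0)))) for y in np.arange(.36,-.1,-.03)])
E
```

```text
[0.5194 0.2476]
[0.5133 0.1407]
[0.5877 0.2424]
[0.5807 0.1335]
len 0.10703631440463836 0.10920617967744002 0.06849004916578816
yaw y axis [np.float64(86.70433251564371), np.float64(86.33406145876866)] x -4.288305043403855
centre [0.55028583 0.19104685] lid top corners [array([0.588, 0.243, 0.072]), array([ 0.631,  0.16 , -0.001])]
[0.5889 0.2443 0.0785]
[0.5831 0.1339 0.0785]
stamp [0.48269361 0.23310111 0.07      ] foot corners [array([0.47 , 0.256, 0.015]), array([0.478, 0.206, 0.015]), array([0.501, 0.212, 0.015])]
0.42 [11, 12, 11, 3, 8, 5, 5, 45, 75, 76, 66, 104, 137, 182, 173, 164]
0.45 [88, 12, 13, 14, 4, 8, 7, 44, 74, 74, 81, 109, 132, 136, 193, 198]
0.48 [85, 69, 3, 20, 75, 71, 11, 31, 43, 88, 109, 115, 142, 156, 189, 182]
0.51 [2, 3, 3, 2, 16, 19, 12, 43, 61, 64, 96, 132, 136, 156, 150, 135]
0.54 [3, 3, 4, 3, 11, 11, 11, 50, 62, 75, 83, 131, 132, 78, 138, 135]
0.57 [2, 2, 3, 4, 85, 86, 85, 86, 82, 45, 52, 56, 75, 78, 80, 112]
0.60 [3, 3, 3, 3, 85, 84, 82, 53, 36, 48, 42, 85, 132, 239, 243, 78]
0.63 [26, 3, 3, 2, 1, 3, 3, 2, 3, 3, 80, 225, 239, 254, 273, 273]
0.66 [29, 2, 3, 2, 3, 3, 3, 6, 3, 87, 228, 241, 255, 270, 286, 297]
0.69 [25, 3, 3, 2, 3, 3, 3, 3, 92, 234, 244, 259, 273, 289, 300, 303]
0.72 [26, 3, 4, 3, 4, 3, 115, 95, 243, 257, 267, 281, 292, 303, 304, 304]
0.75 [3, 5, 2, 3, 3, 61, 107, 243, 261, 274, 283, 292, 306, 306, 304, 293]
0.78 [4, 3, 4, 3, 72, 112, 240, 254, 270, 282, 296, 305, 307, 306, 295, 283]
0.81 [2, 3, 3, 82, 238, 248, 262, 267, 280, 293, 305, 306, 304, 299, 289, 362]
0.84 [14, 3, 89, 153, 255, 268, 277, 283, 297, 305, 304, 301, 294, 285, 403, 425]
```

drive_tool(plan=[{"grip":0,"x":-0.024,"y":-0.011},{"grip":0,"x":-0.06,"y":-0.028},{"grip":0,"x":-0.096,"y":-0.044},{"grip":0,"x":-0.132,"y":-0.061},{"grip":0,"x":-0.168,"y":-0.078},{"grip":0,"x":-0.204,"y":-0.095},{"grip":0,"x":-0.24,"y":-0.111},{"grip":0,"x":-0.276,"y":-0.128}])

```text
validation failed for argument at $.pl...
```

drive_tool(plan=[{"grip":0,"x":-0.036,"y":-0.017,"rz":-2},{"grip":0,"x":-0.072,"y":-0.034,"rz":-4},{"grip":0,"x":-0.108,"y":-0.05,"rz":-6},{"grip":0,"x":-0.144,"y":-0.067,"rz":-8},{"grip":0,"x":-0.18,"y":-0.084,"rz":-10},{"grip":0,"x":-0.216,"y":-0.1,"rz":-12},{"grip":0,"x":-0.252,"y":-0.117,"rz":-13.2},{"grip":0,"x":-0.282,"y":-0.131,"rz":-13.2}])

```text
validation failed for argument at $.pl...
```

drive_tool(plan=[{"grip":0,"x":-0.024,"y":-0.011,"z":0,"rx":0,"ry":0,"rz":0},{"grip":0,"x":-0.06,"y":-0.028,"z":0,"rx":0,"ry":0,"rz":0},{"grip":0,"x":-0.096,"y":-0.044,"z":0,"rx":0,"ry":0,"rz":0},{"grip":0,"x":-0.132,"y":-0.061,"z":0,"rx":0,"ry":0,"rz":0},{"grip":0,"x":-0.168,"y":-0.078,"z":0,"rx":0,"ry":0,"rz":0},{"grip":0,"x":-0.204,"y":-0.095,"z":0,"rx":0,"ry":0,"rz":0},{"grip":0,"x":-0.24,"y":-0.111,"z":0,"rx":0,"ry":0,"rz":0},{"grip":0,"x":-0.276,"y":-0.128,"z":0,"rx":0,"ry":0,"rz":0}])

```text
t: 0.77
eef_pos: [0.4083, 0.395, 0.2311]
orientation: [-0.0, 0.145, 0.989, -0.0]
wrist_force: [0.5, 0.7, 0.1]
opening: -0.004
grasp_force: 0.0
```

drive_tool(plan=[{"grip":0,"x":-0.036,"y":-0.017,"z":0,"rx":0,"ry":0,"rz":-2},{"grip":0,"x":-0.072,"y":-0.034,"z":0,"rx":0,"ry":0,"rz":-4},{"grip":0,"x":-0.108,"y":-0.05,"z":0,"rx":0,"ry":0,"rz":-6},{"grip":0,"x":-0.144,"y":-0.067,"z":0,"rx":0,"ry":0,"rz":-8},{"grip":0,"x":-0.18,"y":-0.084,"z":0,"rx":0,"ry":0,"rz":-10},{"grip":0,"x":-0.216,"y":-0.1,"z":0,"rx":0,"ry":0,"rz":-12},{"grip":0,"x":-0.252,"y":-0.117,"z":0,"rx":0,"ry":0,"rz":-13.2},{"grip":0,"x":-0.288,"y":-0.134,"z":0,"rx":0,"ry":0,"rz":-13.2}])

```text
t: 1.43
eef_pos: [0.6455, 0.1839, 0.2308]
orientation: [-0.0, 0.03, 1.0, -0.0]
wrist_force: [0.9, 1.1, 0.0]
opening: 0.002
grasp_force: 0.0
```

```bash
python3 - <<'E'
from bench import robot
import cv2,numpy as np
n="wrist";K=robot.calibration(n);p,d=robot.capture(n); cv2.imwrite(f"pics/{n}1.png",p[:,:,::-1]); np.savez(f"{n}1.npz",p=p,d=d,**{k:np.array(v) for k,v in K.items()})
o=robot.get_obs();print({k:np.round(o[k],4) for k in ("t","eef_pos","orientation","wrist_force")}, K["extrinsics"].round(3))
E
```

```text
{'t': np.float64(1.4833), 'eef_pos': array([0.6511, 0.1748, 0.2306]), 'orientation': array([ 0.0016,  0.0348,  0.9994, -0.0028]), 'wrist_force': array([ 2.6198, -6.9101,  1.3433])} [[ 0.06   0.998 -0.001 -0.221]
 [ 0.961 -0.058  0.271 -0.645]
 [ 0.27  -0.018 -0.963  0.207]
 [ 0.     0.     0.     1.   ]]
```

View pics/wrist1.png

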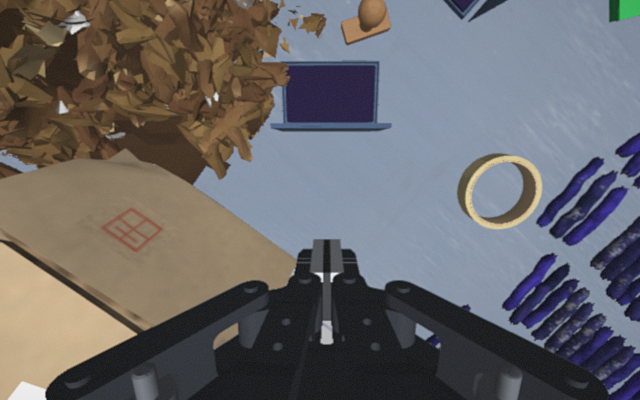

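```bash
python3 - <<'E'
from h import *
from bench import robot
f=load("wrist1");P=pts(f)
print([ray(f,u,v,.010).round(4) for u,v in [(282,62),(379.5,62)]],"lid top",[ray(f,u,v,.083).round(4) for u,v in [(271,129),(391.5,129),(271,124),(391.5,124)]])
print([P[v,u].round(4) for u,v in [(300,127),(365,127),(330,90),(330,128)]])
h=P[...,2];m=(f["d"]>0)
for x in np.arange(.58,.74,.02): print("%.2f"%x,[int(1000*max(0,np.max(np.append(h[m&(abs(P[...,0]-x)<.01)&(abs(P[...,1]-y)<.01)],0)))) for y in np.arange(.26,.04,-.02)])
o=robot.get_obs();print({k:np.round(o[k],4) for k in ("t","eef_pos","orientation","wrist_force")})
E
```

```text
[array([0.5148, 0.1409, 0.01  ]), array([0.5214, 0.2489, 0.01  ])] lid top [array([0.5843, 0.1341, 0.083 ]), array([0.5911, 0.247 , 0.083 ]), array([0.5797, 0.1346, 0.083 ]), array([0.5865, 0.247 , 0.083 ])]
[array([0.5841, 0.1615, 0.0834]), array([0.5877, 0.222 , 0.0844]), array([0.547 , 0.1925, 0.0078]), array([0.5869, 0.1895, 0.0772])]
0.58 [2, 85, 86, 86, 85, 85, 86, 32, 33, 39, 47]
0.60 [2, 74, 56, 45, 13, 15, 3, 2, 34, 49, 42]
0.62 [3, 2, 2, 332, 331, 331, 325, 325, 34, 32, 38]
0.64 [2, 325, 323, 327, 327, 324, 324, 324, 2, 2, 70]
0.66 [2, 2, 309, 291, 285, 298, 307, 2, 2, 74, 106]
0.68 [3, 2, 2, 2, 2, 2, 2, 2, 79, 114, 235]
0.70 [2, 2, 2, 3, 2, 3, 2, 85, 120, 227, 237]
0.72 [2, 2, 1, 2, 2, 2, 86, 111, 135, 165, 189]
0.74 [2, 2, 2, 2, 1, 2, 104, 112, 186, 180, 0]
{'t': np.float64(1.4833), 'eef_pos': array([0.6511, 0.1748, 0.2306]), 'orientation': array([ 0.0016,  0.0348,  0.9994, -0.0028]), 'wrist_force': array([ 2.6198, -6.9101,  1.3433])}
```

drive_tool(plan=[{"grip":0,"x":0,"y":0,"z":0.01,"rx":0,"ry":0,"rz":0},{"grip":0,"x":0,"y":0,"z":0.035,"rx":0,"ry":0,"rz":0},{"grip":0,"x":0,"y":0,"z":0.065,"rx":0,"ry":0,"rz":0},{"grip":0,"x":0,"y":0,"z":0.095,"rx":0,"ry":0,"rz":0},{"grip":0,"x":0.005,"y":0,"z":0.125,"rx":0,"ry":0,"rz":0},{"grip":0,"x":0.013,"y":0,"z":0.147,"rx":0,"ry":0,"rz":0},{"grip":0,"x":0.019,"y":0,"z":0.157,"rx":0,"ry":0,"rz":0},{"grip":0,"x":0.023,"y":0,"z":0.161,"rx":0,"ry":0,"rz":0}])

```text
t: 2.15
eef_pos: [0.6184, 0.1874, 0.067]
orientation: [-0.003, 0.03, 1.0, -0.001]
wrist_force: [-0.2, 0.9, -0.2]
opening: -0.001
grasp_force: 0.0
```

```bash
python3 - <<'E'
from bench import robot
import cv2,numpy as np
p,d=robot.capture("scene"); cv2.imwrite("pics/s2.png",cv2.resize(p[130:270,260:460],None,fx=3.3,fy=3.3)[:,:,::-1])
o=robot.get_obs();print({k:np.round(o[k],4) for k in ("t","eef_pos","orientation","wrist_force")})
E
```

```text
{'t': np.float64(2.2), 'eef_pos': array([0.6185, 0.1875, 0.0677]), 'orientation': array([-2.400e-03,  3.000e-02,  9.995e-01, -5.000e-04]), 'wrist_force': array([-0.5955,  0.5082, -0.6633])}
```

View pics/s2.png

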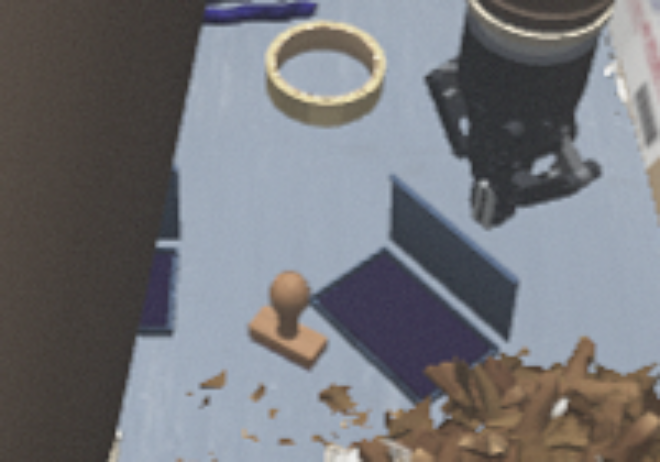

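drive_tool(plan=[{"grip":0,"x":0.002,"y":0,"z":0,"rx":0,"ry":0,"rz":0},{"grip":0,"x":0.004,"y":0,"z":0,"rx":0,"ry":0,"rz":0},{"grip":0,"x":0.006,"y":0,"z":0,"rx":0,"ry":0,"rz":0},{"grip":0,"x":0.008,"y":0,"z":0,"rx":0,"ry":0,"rz":0},{"grip":0,"x":0.01,"y":0,"z":0,"rx":0,"ry":0,"rz":0},{"grip":0,"x":0.012,"y":0,"z":0,"rx":0,"ry":0,"rz":0},{"grip":0,"x":0.014,"y":0,"z":0,"rx":0,"ry":0,"rz":0},{"grip":0,"x":0.016,"y":0,"z":0,"rx":0,"ry":0,"rz":0}])

```text
t: 2.87
eef_pos: [0.6055, 0.1878, 0.0704]
orientation: [0.0, 0.031, 1.0, 0.0]
wrist_force: [0.5, 0.2, 1.2]
opening: 0.002
grasp_force: 0.0
```

drive_tool(plan=[{"grip":0,"x":0.001,"y":0,"z":0,"rx":0,"ry":0,"rz":0},{"grip":0,"x":0.002,"y":0,"z":0,"rx":0,"ry":0,"rz":0},{"grip":0,"x":0.003,"y":0,"z":0,"rx":0,"ry":0,"rz":0},{"grip":0,"x":0.004,"y":0,"z":0,"rx":0,"ry":0,"rz":0},{"grip":0,"x":0.005,"y":0,"z":0,"rx":0,"ry":0,"rz":0},{"grip":0,"x":0.006,"y":0,"z":0,"rx":0,"ry":0,"rz":0},{"grip":0,"x":0.007,"y":0,"z":0,"rx":0,"ry":0,"rz":0},{"grip":0,"x":0.008,"y":0,"z":0,"rx":0,"ry":0,"rz":0}])

```text
t: 3.53
eef_pos: [0.5977, 0.1883, 0.0703]
orientation: [0.0, 0.031, 1.0, 0.0]
wrist_force: [0.0, 0.1, -0.5]
opening: -0.002
grasp_force: 0.2
```

drive_tool(plan=[{"grip":0,"x":0.001,"y":0,"z":0.0004,"rx":0,"ry":0,"rz":0},{"grip":0,"x":0.002,"y":0,"z":0.0008,"rx":0,"ry":0,"rz":0},{"grip":0,"x":0.0035,"y":0,"z":0.001,"rx":0,"ry":0,"rz":0},{"grip":0,"x":0.005,"y":0,"z":0.0015,"rx":0,"ry":0,"rz":0},{"grip":0,"x":0.006,"y":0,"z":0.002,"rx":0,"ry":0,"rz":0},{"grip":0,"x":0.007,"y":0,"z":0.0025,"rx":0,"ry":0,"rz":0},{"grip":0,"x":0.008,"y":0,"z":0.0028,"rx":0,"ry":0,"rz":0},{"grip":0,"x":0.009,"y":0,"z":0.003,"rx":0,"ry":0,"rz":0}])

```text
t: 4.2
eef_pos: [0.5885, 0.1888, 0.0672]
orientation: [-0.0, 0.031, 1.0, -0.0]
wrist_force: [1.1, -0.0, 1.0]
opening: 0.002
grasp_force: 0.2
```

```bash
python3 - <<'E'
from bench import robot
import cv2,numpy as np
p,d=robot.capture("scene"); cv2.imwrite("pics/s3.png",cv2.resize(p[130:270,260:460],None,fx=3.3,fy=3.3)[:,:,::-1])
o=robot.get_obs();print({k:np.round(o[k],4) for k in ("t","eef_pos","orientation","wrist_force")})
E
```

```text
{'t': np.float64(4.25), 'eef_pos': array([0.5883, 0.1889, 0.0672]), 'orientation': array([-2.000e-04,  3.070e-02,  9.995e-01, -0.000e+00]), 'wrist_force': array([-0.258 , -1.3829,  0.5729])}
```

View pics/s3.png

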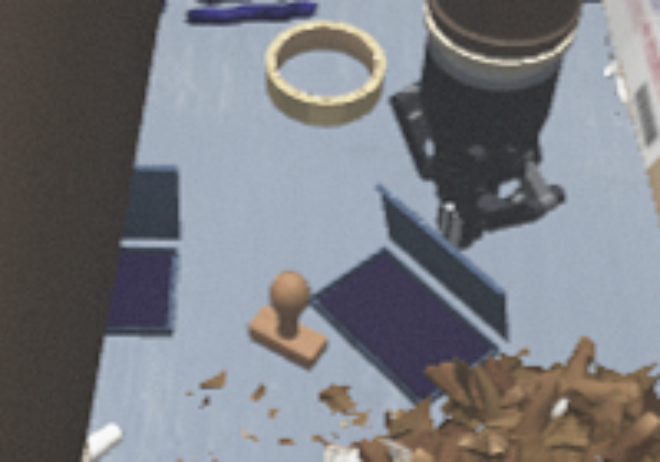

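drive_tool(plan=[{"grip":0,"x":0.001,"y":0,"z":0.0004,"rx":0,"ry":0,"rz":0},{"grip":0,"x":0.0023,"y":0,"z":0.0009,"rx":0,"ry":0,"rz":0},{"grip":0,"x":0.0035,"y":0,"z":0.0014,"rx":0,"ry":0,"rz":0},{"grip":0,"x":0.0046,"y":0,"z":0.0019,"rx":0,"ry":0,"rz":0},{"grip":0,"x":0.0057,"y":0,"z":0.0024,"rx":0,"ry":0,"rz":0},{"grip":0,"x":0.0068,"y":0,"z":0.0029,"rx":0,"ry":0,"rz":0},{"grip":0,"x":0.008,"y":0,"z":0.0034,"rx":0,"ry":0,"rz":0},{"grip":0,"x":0.009,"y":0,"z":0.004,"rx":0,"ry":0,"rz":0}])

```text
t: 4.92
eef_pos: [0.5796, 0.1894, 0.0632]
orientation: [-0.0, 0.031, 1.0, 0.0]
wrist_force: [0.3, 0.4, 0.9]
opening: 0.0
grasp_force: 0.2
```

drive_tool(plan=[{"grip":0,"x":0.001,"y":0,"z":0.0006,"rx":0,"ry":0,"rz":0},{"grip":0,"x":0.002,"y":0,"z":0.0012,"rx":0,"ry":0,"rz":0},{"grip":0,"x":0.003,"y":0,"z":0.0019,"rx":0,"ry":0,"rz":0},{"grip":0,"x":0.004,"y":0,"z":0.0026,"rx":0,"ry":0,"rz":0},{"grip":0,"x":0.005,"y":0,"z":0.0033,"rx":0,"ry":0,"rz":0},{"grip":0,"x":0.006,"y":0,"z":0.004,"rx":0,"ry":0,"rz":0},{"grip":0,"x":0.007,"y":0,"z":0.0047,"rx":0,"ry":0,"rz":0},{"grip":0,"x":0.008,"y":0,"z":0.0053,"rx":0,"ry":0,"rz":0}])

```text
t: 5.58
eef_pos: [0.5716, 0.1899, 0.0579]
orientation: [-0.0, 0.031, 1.0, 0.0]
wrist_force: [0.2, 0.0, -0.3]
opening: 0.001
grasp_force: 0.2
```

drive_tool(plan=[{"grip":0,"x":0.0009,"y":0,"z":0.0008,"rx":0,"ry":0,"rz":0},{"grip":0,"x":0.0018,"y":0,"z":0.0016,"rx":0,"ry":0,"rz":0},{"grip":0,"x":0.0027,"y":0,"z":0.0024,"rx":0,"ry":0,"rz":0},{"grip":0,"x":0.0036,"y":0,"z":0.0032,"rx":0,"ry":0,"rz":0},{"grip":0,"x":0.0045,"y":0,"z":0.004,"rx":0,"ry":0,"rz":0},{"grip":0,"x":0.0054,"y":0,"z":0.0049,"rx":0,"ry":0,"rz":0},{"grip":0,"x":0.0062,"y":0,"z":0.0058,"rx":0,"ry":0,"rz":0},{"grip":0,"x":0.007,"y":0,"z":0.0066,"rx":0,"ry":0,"rz":0}])

```text
t: 6.25
eef_pos: [0.5647, 0.1904, 0.0513]
orientation: [-0.0, 0.031, 1.0, 0.0]
wrist_force: [-0.1, 0.7, 0.6]
opening: -0.0
grasp_force: 0.2
```

```bash
python3 - <<'E'
from bench import robot
import cv2,numpy as np
p,d=robot.capture("scene"); cv2.imwrite("pics/s4.png",cv2.resize(p[130:270,260:460],None,fx=3.3,fy=3.3)[:,:,::-1])
o=robot.get_obs();print({k:np.round(o[k],4) for k in ("t","eef_pos","orientation","wrist_force")})
E
```

```text
{'t': np.float64(6.3), 'eef_pos': array([0.5644, 0.1903, 0.0511]), 'orientation': array([-2.000e-04,  3.070e-02,  9.995e-01, -1.000e-04]), 'wrist_force': array([ 0.0846, -0.4808,  0.0726])}
```

View pics/s4.png

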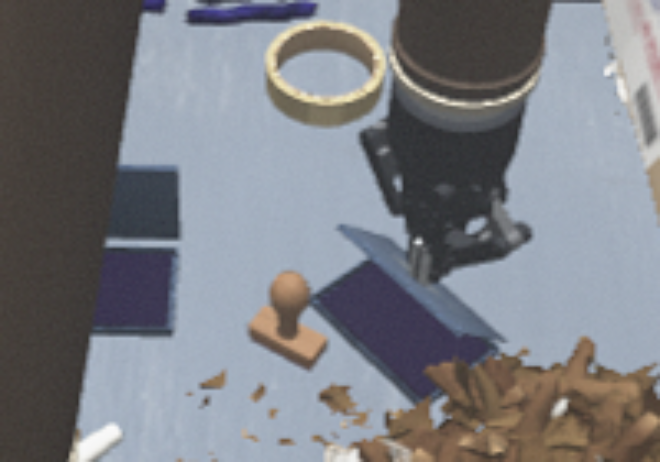

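drive_tool(plan=[{"grip":0,"x":0.0007,"y":0,"z":0.0009,"rx":0,"ry":0,"rz":0},{"grip":0,"x":0.0014,"y":0,"z":0.0018,"rx":0,"ry":0,"rz":0},{"grip":0,"x":0.0021,"y":0,"z":0.0027,"rx":0,"ry":0,"rz":0},{"grip":0,"x":0.0028,"y":0,"z":0.0036,"rx":0,"ry":0,"rz":0},{"grip":0,"x":0.0035,"y":0,"z":0.0045,"rx":0,"ry":0,"rz":0},{"grip":0,"x":0.0042,"y":0,"z":0.0054,"rx":0,"ry":0,"rz":0},{"grip":0,"x":0.0049,"y":0,"z":0.0063,"rx":0,"ry":0,"rz":0},{"grip":0,"x":0.0055,"y":0,"z":0.0073,"rx":0,"ry":0,"rz":0}])

```text
t: 6.97
eef_pos: [0.5592, 0.1907, 0.044]
orientation: [0.0, 0.031, 1.0, 0.0]
wrist_force: [-0.2, -0.5, 0.1]
opening: -0.0
grasp_force: 0.2
```

drive_tool(plan=[{"grip":0,"x":0.0005,"y":0,"z":0.001,"rx":0,"ry":0,"rz":0},{"grip":0,"x":0.001,"y":0,"z":0.002,"rx":0,"ry":0,"rz":0},{"grip":0,"x":0.0015,"y":0,"z":0.003,"rx":0,"ry":0,"rz":0},{"grip":0,"x":0.002,"y":0,"z":0.004,"rx":0,"ry":0,"rz":0},{"grip":0,"x":0.0025,"y":0,"z":0.005,"rx":0,"ry":0,"rz":0},{"grip":0,"x":0.003,"y":0,"z":0.006,"rx":0,"ry":0,"rz":0},{"grip":0,"x":0.0035,"y":0,"z":0.007,"rx":0,"ry":0,"rz":0},{"grip":0,"x":0.004,"y":0,"z":0.008,"rx":0,"ry":0,"rz":0}])

```text
t: 7.63
eef_pos: [0.5552, 0.191, 0.036]
orientation: [0.0, 0.031, 1.0, 0.0]
wrist_force: [-0.0, 1.1, -0.1]
opening: 0.0
grasp_force: 0.2
```

drive_tool(plan=[{"grip":0,"x":0.0003,"y":0,"z":0.001,"rx":0,"ry":0,"rz":0},{"grip":0,"x":0.0006,"y":0,"z":0.002,"rx":0,"ry":0,"rz":0},{"grip":0,"x":0.0009,"y":0,"z":0.003,"rx":0,"ry":0,"rz":0},{"grip":0,"x":0.0013,"y":0,"z":0.004,"rx":0,"ry":0,"rz":0},{"grip":0,"x":0.0016,"y":0,"z":0.005,"rx":0,"ry":0,"rz":0},{"grip":0,"x":0.0019,"y":0,"z":0.006,"rx":0,"ry":0,"rz":0},{"grip":0,"x":0.0022,"y":0,"z":0.0072,"rx":0,"ry":0,"rz":0},{"grip":0,"x":0.0025,"y":0,"z":0.0085,"rx":0,"ry":0,"rz":0}])

```text
t: 8.3
eef_pos: [0.5528, 0.1911, 0.0275]
orientation: [0.0, 0.031, 1.0, 0.0]
wrist_force: [0.2, -0.4, 0.6]
opening: -0.002
grasp_force: 0.3
```

drive_tool(plan=[{"grip":0,"x":0.0001,"y":0,"z":0.001,"rx":0,"ry":0,"rz":0},{"grip":0,"x":0.0003,"y":0,"z":0.002,"rx":0,"ry":0,"rz":0},{"grip":0,"x":0.0004,"y":0,"z":0.003,"rx":0,"ry":0,"rz":0},{"grip":0,"x":0.0005,"y":0,"z":0.004,"rx":0,"ry":0,"rz":0},{"grip":0,"x":0.0006,"y":0,"z":0.005,"rx":0,"ry":0,"rz":0},{"grip":0,"x":0.0008,"y":0,"z":0.006,"rx":0,"ry":0,"rz":0},{"grip":0,"x":0.0009,"y":0,"z":0.007,"rx":0,"ry":0,"rz":0},{"grip":0,"x":0.001,"y":0,"z":0.008,"rx":0,"ry":0,"rz":0}])

```text
t: 8.97
eef_pos: [0.5518, 0.1911, 0.0195]
orientation: [-0.0, 0.031, 1.0, 0.0]
wrist_force: [0.2, 0.6, 1.0]
opening: 0.0
grasp_force: 0.2
```

Now press in small steps, watching the force.

drive_tool(plan=[{"grip":0,"x":0,"y":0,"z":0.0007,"rx":0,"ry":0,"rz":0},{"grip":0,"x":0,"y":0,"z":0.0014,"rx":0,"ry":0,"rz":0},{"grip":0,"x":0,"y":0,"z":0.002,"rx":0,"ry":0,"rz":0},{"grip":0,"x":0,"y":0,"z":0.0026,"rx":0,"ry":0,"rz":0},{"grip":0,"x":0,"y":0,"z":0.0032,"rx":0,"ry":0,"rz":0},{"grip":0,"x":0,"y":0,"z":0.0038,"rx":0,"ry":0,"rz":0},{"grip":0,"x":0,"y":0,"z":0.0042,"rx":0,"ry":0,"rz":0},{"grip":0,"x":0,"y":0,"z":0.0045,"rx":0,"ry":0,"rz":0}])

```text
t: 9.63
eef_pos: [0.5518, 0.1911, 0.0153]
orientation: [-0.0, 0.031, 1.0, 0.0]
wrist_force: [-1.9, -1.3, 6.1]
opening: -0.005
grasp_force: 2.9
```

drive_tool(plan=[{"grip":0,"x":0,"y":0,"z":0.0002,"rx":0,"ry":0,"rz":0},{"grip":0,"x":0,"y":0,"z":0.0004,"rx":0,"ry":0,"rz":0},{"grip":0,"x":0,"y":0,"z":0.0004,"rx":0,"ry":0,"rz":0},{"grip":0,"x":0,"y":0,"z":0.0004,"rx":0,"ry":0,"rz":0},{"grip":0,"x":0,"y":0,"z":0.0004,"rx":0,"ry":0,"rz":0},{"grip":0,"x":0,"y":0,"z":0.0004,"rx":0,"ry":0,"rz":0},{"grip":0,"x":0,"y":0,"z":0.0004,"rx":0,"ry":0,"rz":0},{"grip":0,"x":0,"y":0,"z":0.0004,"rx":0,"ry":0,"rz":0}])

```text
t: 10.3
eef_pos: [0.5518, 0.1912, 0.0152]
orientation: [0.0, 0.031, 1.0, 0.0]
wrist_force: [-2.1, -0.2, 6.6]
opening: 0.001
grasp_force: 3.3
```

drive_tool(plan=[{"grip":0,"x":0,"y":0,"z":-0.002,"rx":0,"ry":0,"rz":0},{"grip":0,"x":0,"y":0,"z":-0.008,"rx":0,"ry":0,"rz":0},{"grip":0,"x":0,"y":0,"z":-0.025,"rx":0,"ry":0,"rz":0},{"grip":0,"x":0,"y":0,"z":-0.05,"rx":0,"ry":0,"rz":0},{"grip":0,"x":0,"y":0,"z":-0.08,"rx":0,"ry":0,"rz":0},{"grip":0,"x":-0.01,"y":0,"z":-0.11,"rx":0,"ry":0,"rz":0},{"grip":0,"x":-0.025,"y":0.0,"z":-0.14,"rx":0,"ry":0,"rz":0},{"grip":0,"x":-0.04,"y":0,"z":-0.165,"rx":0,"ry":0,"rz":0}])

```text
t: 10.97
eef_pos: [0.5924, 0.1888, 0.1828]
orientation: [0.001, 0.031, 1.0, 0.0]
wrist_force: [0.6, 0.0, -0.5]
opening: -0.001
grasp_force: 0.0
```

drive_tool(plan=[{"grip":0,"x":-0.01,"y":0.01,"z":-0.01,"rx":0,"ry":0,"rz":0},{"grip":0,"x":-0.02,"y":0.03,"z":-0.02,"rx":0,"ry":0,"rz":0},{"grip":0,"x":-0.03,"y":0.055,"z":-0.03,"rx":0,"ry":0,"rz":0},{"grip":0,"x":-0.035,"y":0.075,"z":-0.03,"rx":0,"ry":0,"rz":0},{"grip":0,"x":-0.04,"y":0.09,"z":-0.03,"rx":0,"ry":0,"rz":0},{"grip":0,"x":-0.04,"y":0.1,"z":-0.03,"rx":0,"ry":0,"rz":0},{"grip":0,"x":-0.04,"y":0.1,"z":-0.03,"rx":0,"ry":0,"rz":0},{"grip":0,"x":-0.04,"y":0.1,"z":-0.03,"rx":0,"ry":0,"rz":0}])

```text
t: 11.63
eef_pos: [0.6373, 0.2858, 0.2093]
orientation: [-0.0, 0.03, 1.0, -0.0]
wrist_force: [-0.2, -1.0, 0.4]
opening: -0.002
grasp_force: 0.0
```

```bash
python3 - <<'E'
from bench import robot
from h import *
for n in ("scene","wrist"):
    K=robot.calibration(n);p,d=robot.capture(n); cv2.imwrite(f"pics/{n}5.png",p[:,:,::-1]); np.savez(f"{n}5.npz",p=p,d=d,**{k:np.array(v) for k,v in K.items()})
    P=pts(load(n+"5"))
    print(n,"lid height along tin x",[(x,(1000*np.round(np.median(P[...,2][(d>0)&(abs(P[...,0]-x)<.004)&(abs(P[...,1]-.19)<.03)&(P[...,2]<.1)]),4))) for x in (.5,.523,.54,.56,.58,.6)])
o=robot.get_obs();print({k:np.round(o[k],4) for k in ("t","eef_pos","wrist_force")})
E
```

```text
scene lid height along tin x [(0.5, np.float64(0.1)), (0.523, np.float64(14.8)), (0.54, np.float64(15.100000000000001)), (0.56, np.float64(14.8)), (0.58, np.float64(14.6)), (0.6, np.float64(0.0))]
wrist lid height along tin x [(0.5, np.float64(0.6)), (0.523, np.float64(15.299999999999999)), (0.54, np.float64(15.7)), (0.56, np.float64(15.7)), (0.58, np.float64(15.4)), (0.6, np.float64(0.6))]
{'t': np.float64(11.7333), 'eef_pos': array([0.6377, 0.2844, 0.2097]), 'wrist_force': array([-0.4607,  0.1967, -0.5662])}
```

View pics/scene5.png

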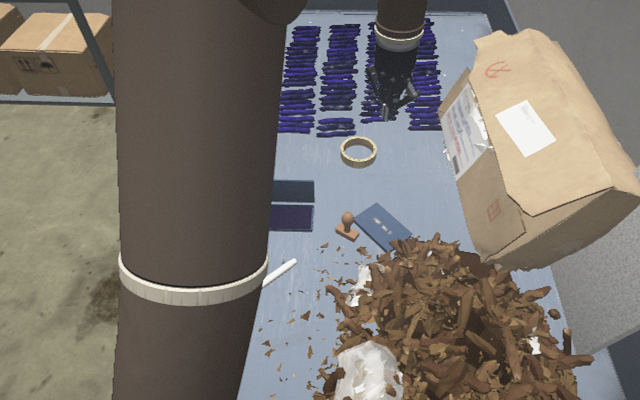

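View pics/wrist5.png

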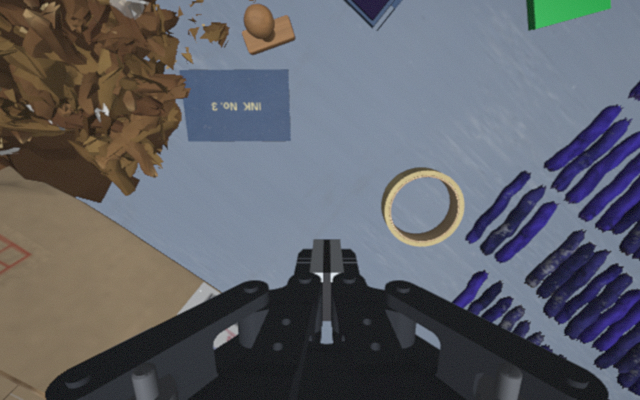

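The lid lies flat at 15 mm, the tin (around pixel 382,226 in the scene view) hasn't moved, and the stamp (347,225), roll (358,152), other tin and marker look undisturbed.

```bash
python3 -c "
from bench import robot
print(robot.hand_in())"
```

```text
the job is handed in; nothing more can be done
None
```

The finished tin's lid is fully shut (flat at 15 mm), pressed at its middle with about 6 N; the tin stayed in place, nothing else looks disturbed in the final pictures, and I withdrew the arm and handed the job in at about 12 s.

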